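# Set and clamp the stabiliser leg of a table easel

## Robot

A 6-joint arm with a two-finger parallel gripper is mounted at the origin on the work surface. World frame = base frame: x ahead of the robot, y to its left, z up, the work surface at z = 0. Lengths are in m, angles in rad, forces in N, time in s.
With the tool pointing down it reaches from about 0.3 to 0.85 m from the base axis. Payload 5.4 kg.
Tool frame: the origin (TCP) lies at the very end of the fingers, on their centre line; the grasp point (between the pads) lies 19 mm behind it; z points along the fingers, y is the line along which they close (so a half turn about z gives the same grasp; the last joint's range is limited). The gripper opens to 85 mm and grips with 20 to 120 N. Pads are 22 mm wide; open, the fingers measure 114 mm over their backs; the gripper's body (76 mm by 85 mm) begins 54 mm behind the grasp point. The pads swing forward as they close: fully open they stand 13 mm farther back than shut.
Start: joints at [-1.56, 0.158, 1.597, -0, 1.386, -0.21], TCP at [0.126, -0.561, 0.231] pointing down, gripper open.
Joint ranges: [-2.91, 2.91], [-0.94, 2.29], [0.18, 2.7], [-1.29, 4.43], [0.17, 2.64], [-3, 3]. Speed limits (rad/s): [2.57, 2.57, 3.14, 3.14, 3.14, 3.14].

## Interface

Orientations are given as a unit quaternion [x, y, z, w].
In Python, from bench import r gives the robot as it stands. The module is installed in compiled form; this text tells all that it offers.
- The arm moves only by the tool move_arm, never from a script. Its argument "deltas" is a list of rows, each a list of 6 numbers: the shift along the tool's x, y, z each as a share of 0.6 m, from -1 to 1, then the turn, a rotation vector about the tool's x, y, z each as a share of 180 degrees, from -1 to 1. In form: [[tx, ty, tz, ax, ay, az], ...]. A call has exactly 8 rows; each row is the pose to reach, as a shift and turn from the pose commanded when the call began, along the tool's axes at that moment, turning the shorter way round; what a row does not reach only later rows make up. A row lasts 1/10 s, in which the tool goes at most 50 mm and 8.59 degrees, less where a joint would pass 70% of its speed; a pose out of reach is approached as far as the arm can. A call with a number of a shift or a turn outside -1 to 1 is refused whole. A call with a gripper value outside its range is refused whole. "jaw" is the closure, from -1 (fully open) to 1 (shut), set as the call begins (left out, the last holds). The fingers move at their own pace and stop on an object; "squeeze" is the grip in N (left out, the last holds). Time passes only in rows, so rows that repeat a pose let the fingers close, or fill a call up. It gives the time, the measured TCP pose, the force, the opening and the grip force at its end, in the units of the state.
- r.state(): the state, without advancing time (a new reading comes with each control period).
- r.capture(name): name is "side" or "top" or "wrist"; returns the picture (400x640x3 uint8, red, green, blue); there is no depth.
- r.camera_model(name): a dict with "intrinsics" (3x3 intrinsics, pixels), "dist_coeffs" ([k1, k2, p1, p2, k3] as OpenCV has them; the pictures are not rectified), "eye" and "rotation" of the camera in the world; the wrist camera has in their place "mount" (4x4, takes a point from camera to tool coordinates, whose origin is the TCP and whose axes are the flange's). Camera axes: x right, y up, looking along -z (the intrinsics and any distortion apply to the point x, -y, -z); pixel columns grow to the right and rows downward; lengths in m; the calibration is good to about 2 mm. A picture is of the moment at which its call begins: read the wrist's pose just before it. camera_model takes no time and is no camera call.
- r.hand_in(): hands the job in; it is judged then, once.
The state is a dict: "time_s": time; "qpos": joint angles; "dq": joint speeds; "tau": joint torques, N m; "position": TCP position; "ee_rot": TCP orientation; "force": force on the tool from outside, world axes, zero at the start; "wrist_torque": the same for the moment, N m; "width": opening from 0.0 (shut) to 1.0 (fully open); "finger_force": force on a finger pad.
Only numpy, scipy, OpenCV 4.12 (cv2) and the standard library are available. Lean on these libraries where they do the work, as an engineer would, in place of code of your own. Each camera call takes 0.05 s, during which the arm holds its last target. There are 200 camera calls.

## Task

Draw the sliding leg of the little table easel out against its return spring until the pointer on its foot lines up with the brass length index on the base board; then, while holding the leg there, slide the cam lever fully shut against the leg. Do not shut the lever before the leg is at the index. The program finishes while still holding: do not let go of the leg, which must stay at the index with the lever shut. Leave the brass index, vase, photo frame and bowl where they are.

Things in the scene. Friction and masses are not known exactly. Their poses are not given: they have to be found in the camera images.
- easel: Fixed easel of dark wood; origin on the table under the mouth of its guide block, x from the mouth into the block, y across, z up; the leg leaves the mouth along -x. Board 8 mm thick, x -160 to 170, y -50 to 105 mm. Block x 0 to 140, y -30 to 30, top z 58 mm. Behind it (x 140 to 180) an upright and a canvas 200 mm wide, up to z 203 mm.
- leg: Steel leg: bar 14 mm wide (easel y -7 to 7), z 18 to 44 mm, with an L foot across its outer end. Axes parallel to the easel's; origin at the easel's when fully in, moving along easel -x as it is drawn out (at most 80 mm). A spring pulls it in with 2.5 N when in, 5 N at 55 mm out: it slides back if not held.
- leg_hook (a point): Point on the top edge (z 50 mm) of the inner face of the foot, 30 mm to +y of the bar's centre line, 70 mm to -x of the leg's origin. The foot is a plate 12 mm thick in x, y -7 to 65, z 10 to 50 mm: it sticks out to +y only. Fingers straddling the bar between block and foot (70 mm gap when in) can hook this face with the +y finger.
- leg_pointer (a point): End of the thin pointer (4 mm wide) on the foot's +y end: 80 mm to +y of the bar's centre line, z 17 mm, in the middle of the foot's thickness.
- index (a point): Tip of the brass length index, a block 14 x 16 mm with a narrow nose on the base board, top z 17 mm, which faces the pointer 2 mm away in y. The leg must come out 30 to 55 mm (it varies) to bring the pointer level with it along the easel's x. It slides stiffly if pushed: leave it.
- cam_lever (a joint): Lever angle, rad: 0 = fully shut (stop), lying along the bar; starts open at 0.38 to 0.5, stays where left (hinge friction 0.12 N m). Steel bar 10 mm thick, z 17 to 47 mm, on the leg's -y side; its tip swings to easel -y as it opens. Shut it fills easel x -120 to -35, y -19 to -9 mm: bar and shut lever together are 26 mm wide (y -19 to 7) and can be squeezed between the fingers.
- cam_pivot (a point): Top of the lever's pivot, fixed at easel (-35, -14, 56) mm; hinge axis vertical. Its bracket stands beside the bar, easel x -46 to 0, y -25 to -9, up to z 54 mm.
- cam_tip (a point): Top of the lever's free end, 85 mm from the pivot, z 47 mm.
- vase: Bystander: white and blue ceramic vase, 150 mm high, 110 mm across. Origin at its underside.
- photo_frame: Bystander: silver photo frame, 150 mm wide, 110 mm high. Origin at the underside of the frame plate.
- bowl: Bystander: white bowl, 110 mm across, 45 mm high. Origin at its underside.

How it is judged:
On the way, in this order (a step that is already met when the one before it is completed fails the run):
1. the leg is held at the index, lever still open (x of leg_pointer in the frame of index between -0.005 and 0.005 m and value of joint cam_lever above 0.2 rad and contact force between the fingers and leg above 1 N), for 0.2 s.
2. the lever is shut with the leg still held at the index (x of leg_pointer in the frame of index between -0.005 and 0.005 m and value of joint cam_lever below 0.06 rad and contact force between the fingers and leg above 1 N), for 0.3 s.
At the end, for the whole second after the job is handed in: The leg's pointer is within 5 mm of the index along the leg, the lever is shut (under 0.06 rad), the leg is at rest and the fingers still hold it (over 1 N on the leg) (all of step 2 and linear speed of leg below 0.01 m/s); the arm keeps its last pose, push and grip.
It fails at once if the lever is shut while the leg is away from the index (value of joint cam_lever below 0.06 rad and (x of leg_pointer in the frame of index above 0.01 m or x of leg_pointer in the frame of index below -0.01 m)).
It fails at once if the brass index is shifted (distance of index from where it was at the start of the episode above 0.005 m).
It fails at once if a bystander is disturbed (distance of any of vase, photo_frame, bowl from where it was at the start of the episode above 0.03 m).
It also fails if it takes over 32 s, if anything falls off the work surface, if the arm or the gripper's body presses on something with over 40 N, if the wrist force passes 120 N, or if a joint passes its speed limit or range.

## Working session

There is one attempt and no reset: what is moved stays moved. The work goes in short steps, Python scripts to look and compute and a tool call to move; the robot and the scene stay as the last step left them, time stands still between calls to the robot, and variables do not carry over. Pictures are saved under pics/ and viewed, at most 10 in all, crops included, and the job is handed in when it is done.

Besides the shell and the picture viewer there is one more tool, called after "Emit:" as name([rows], argument=value, ...), one row to a line, values as JSON. move_arm: Moves the arm, as the interface text tells. Its arguments: {"type":"object","properties":{"deltas":{"type":"array"},"jaw":{"type":"number"},"squeeze":{"type":"number"}},"required":["deltas"]}

```bash
mkdir -p pics; python3 - <<'E'
from bench import r
import cv2
for n in("side","top"):
    cv2.imwrite(f"pics/{n}0.png",r.capture(n)[:,:,::-1])
    m=r.camera_model(n);print(n,m)
print(r.state())
E
```

```text
side {'intrinsics': array([[390.19707977,   0.        , 316.95917636],
       [  0.        , 390.19707977, 197.25167992],
       [  0.        ,   0.        ,   1.        ]]), 'dist_coeffs': array([-0.08853498,  0.        ,  0.        ,  0.        ,  0.        ]), 'eye': array([ 0.39605384, -1.10848994,  0.98790119]), 'rotation': array([ 0.41796153, -0.02049984, -0.04099698,  0.90730764])}
top {'intrinsics': array([[459.89479968,   0.        , 324.74770656],
       [  0.        , 459.89479968, 203.56763122],
       [  0.        ,   0.        ,   1.        ]]), 'dist_coeffs': array([-0.05672625,  0.        ,  0.        ,  0.        ,  0.        ]), 'eye': array([ 0.31518564, -0.03845441,  1.63964677]), 'rotation': array([-0.03334196,  0.04422092,  0.71395367, -0.69799927])}
{'time_s': 0.1, 'qpos': array([-1.56011490e+00,  1.58980263e-01,  1.59811211e+00, -3.83873052e-06,
        1.38623658e+00, -2.10111155e-01]), 'dq': array([-0.00110654, -0.00120132, -0.00099464,  0.00147662,  0.000112  ,
        0.00078858]), 'tau': array([-8.94487566e-04, -3.96992218e+01, -3.32339573e+01, -8.25049119e-05,
        4.23620120e-03, -2.10970676e-06]), 'position': array([ 0.12589267, -0.56048223,  0.23041571]), 'ee_rot': array([ 9.93912102e-01,  1.10172500e-01,  8.45466862e-05, -8.64022402e-04]), 'force': array([-0.59870302,  0.18250308, -0.48251229]), 'wrist_torque': array([ 0.04766705, -0.01324474, -0.02345896]), 'finger_force': 0.0, 'width': 0.9985391974957234}
```

View pics/top0.png

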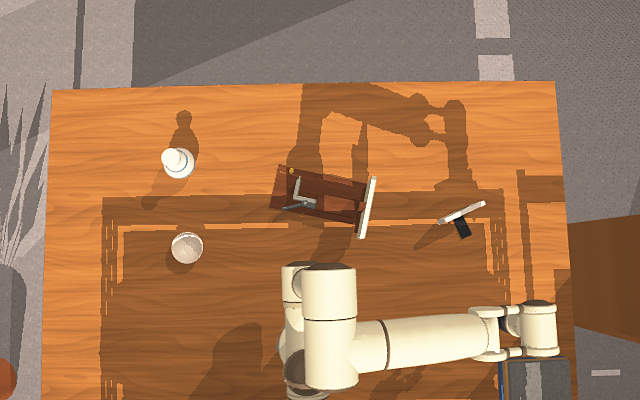

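View pics/side0.png

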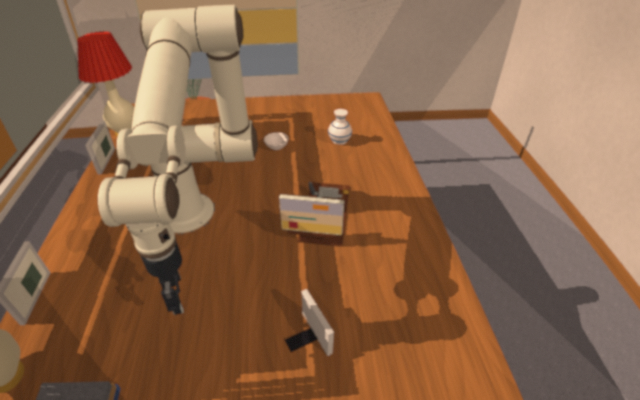

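The top view shows the easel at about (275-375, 165-238), leg foot near (298,188), brass index near (291,170), lever near (297,207). I'll enlarge it.

```bash
python3 - <<'E'
import cv2
i=cv2.imread("pics/top0.png")[158:246,262:382]
cv2.imwrite("pics/topc.png",cv2.resize(i,None,fx=6.5,fy=6.5,interpolation=cv2.INTER_CUBIC))
E
```

```text
(no output)
```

View pics/topc.png

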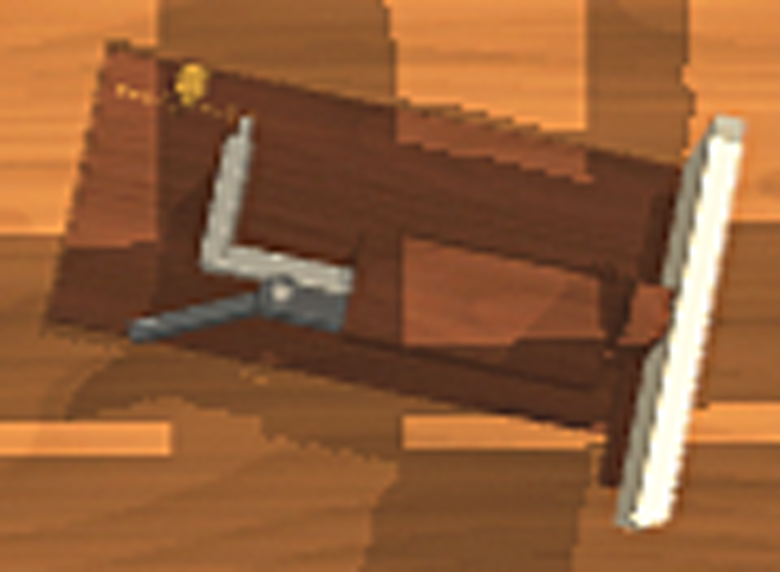

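```bash
cat > h.py <<'E'
import numpy as np, cv2
from scipy.spatial.transform import Rotation as R
from scipy.optimize import least_squares
from bench import r
def cam(n,s=None):
    m=r.camera_model(n)
    if n=="wrist":
        T=np.eye(4);T[:3,:3]=R.from_quat(s["ee_rot"]).as_matrix();T[:3,3]=s["position"]
        T=T@np.array(m["mount"]);Rm,e=T[:3,:3],T[:3,3]
    else: Rm,e=R.from_quat(m["rotation"]).as_matrix(),np.array(m["eye"])
    return m["intrinsics"],m["dist_coeffs"],Rm,e
def proj(c,P):
    K,d,Rm,e=c; q=(np.atleast_2d(P)-e)@Rm*[1,-1,-1]
    return cv2.projectPoints(q.reshape(-1,1,3),np.zeros(3),np.zeros(3),K,d)[0].reshape(-1,2)
def ray(c,uv,z):
    K,d,Rm,e=c; n=cv2.undistortPoints(np.array(uv,float).reshape(-1,1,2),K,d).reshape(-1,2)
    v=np.c_[n[:,0],-n[:,1],-np.ones(len(n))]@Rm.T
    return e+v*((z-e[2])/v[:,2])[:,None]
def E2W(p,P):
    P=np.atleast_2d(P);c,s=np.cos(p[2]),np.sin(p[2])
    return np.c_[p[0]+c*P[:,0]-s*P[:,1],p[1]+s*P[:,0]+c*P[:,1],P[:,2]]
def W2E(p,P):
    P=np.atleast_2d(P)-[p[0],p[1],0];c,s=np.cos(p[2]),np.sin(p[2])
    return np.c_[c*P[:,0]+s*P[:,1],-s*P[:,0]+c*P[:,1],P[:,2]]
def fit(c,P,uv,p0):
    f=least_squares(lambda p:(proj(c,E2W(p,P))-uv).ravel(),p0,loss="soft_l1")
    return f.x,(proj(c,E2W(f.x,P))-uv).round(1)
E
python3 - <<'E'
from h import *
c=cam("top")
o=lambda a:np.array([262,158])+(np.array(a)+.5)/6.5-.5
P=np.array([(-160,105,8),(-160,-50,8),(-76,80,17),(-35,-14,56),(-82,-7,50)])/1e3
p,res=fit(c,P,o([(108,45),(48,325),(246,116),(283,288),(203,268)]),[.4,0,-1.7])
print(p,res)
print("idx",W2E(p,ray(c,o([(195,95),(192,105)]),.017)),"tip",W2E(p,ray(c,o([(137,328)]),.047)))
print("eye",r.camera_model("wrist"))
print(E2W(p,[[-.05,0.01,.1],[-.1,.04,.1]]))
E
```

```text
[ 0.50159597 -0.03482553 -1.78340151] [[-0.2  0.5]
 [ 0.3 -0.5]
 [-0.   0.3]
 [ 0.2  0.4]
 [-0.3 -0.8]]
idx [[-0.10598404  0.08712066  0.017     ]
 [-0.10650773  0.08133928  0.017     ]] tip [[-0.10890407 -0.04769146  0.047     ]]
eye {'intrinsics': array([[304.66325866,   0.        , 322.38885803],
       [  0.        , 304.66325866, 191.63478631],
       [  0.        ,   0.        ,   1.        ]]), 'dist_coeffs': array([-0.05847236,  0.        ,  0.        ,  0.        ,  0.        ]), 'mount': array([[-4.30907306e-04,  9.55923851e-01,  2.93614381e-01,
         7.51088245e-02],
       [ 9.99999680e-01,  2.14016349e-04,  7.70819994e-04,
        -4.55270769e-04],
       [ 6.74006939e-04,  2.93614620e-01, -9.55923638e-01,
        -1.42447155e-01],
       [ 0.00000000e+00,  0.00000000e+00,  0.00000000e+00,
         1.00000000e+00]])}
[[0.52192117 0.01193863 0.1       ]
 [0.56179607 0.05448264 0.1       ]]
```

```bash
cat >> h.py <<'E'
def delta(p,e,s=None,flip=0):
    "row from current pose to easel point e, tool x = easel -x, tool down"
    s=s or r.state();R0=R.from_quat(s["ee_rot"])
    a=p[2]+np.pi+flip
    Rt=R.from_matrix(np.array([[np.cos(a),np.sin(a),0],[np.sin(a),-np.cos(a),0],[0,0,-1]]))
    Rt=R.from_matrix(np.c_[[np.cos(a),np.sin(a),0],[np.sin(a),-np.cos(a),0],[0,0,-1]])
    t=R0.inv().apply(E2W(p,e)[0]-s["position"])/.6
    return np.r_[t,(R0.inv()*Rt).as_rotvec()/np.pi].round(4)
def where(p):
    s=r.state();return W2E(p,s["position"])[0].round(4)
E
sed -i '/Rt=R.from_matrix(np.array/d' h.py
python3 - <<'E'
from h import *
print(delta([.5016,-.0348,-1.7834],[-.11,.03,.30]))
E
```

```text
[ 9.253e-01 -8.633e-01 -1.142e-01 -4.000e-04 -4.000e-04 -3.620e-01]
```

Emit:
move_arm([
  [0.06,-0.06,-0.114,0,0,0],
  [0.11,-0.11,-0.114,0,0,-0.04],
  [0.17,-0.16,-0.114,0,0,-0.08],
  [0.22,-0.21,-0.114,0,0,-0.12],
  [0.28,-0.26,-0.114,0,0,-0.16],
  [0.34,-0.31,-0.114,0,0,-0.2],
  [0.39,-0.365,-0.114,0,0,-0.24],
  [0.45,-0.42,-0.114,0,0,-0.28],
], jaw=-1, squeeze=25)

```text
time_s: 0.9
position: [0.3345, -0.2542, 0.2994]
ee_rot: [0.851, 0.525, -0.0, -0.0]
force: [1.0, -0.5, 0.1]
width: 1.002
finger_force: 0.0
```

```bash
python3 - <<'E'
from h import *
print(delta([.5016,-.0348,-1.7834],[-.11,.03,.30]),r.state()['qpos'],r.state()['position'])
E
```

```text
[ 0.6418  0.087  -0.001  -0.     -0.     -0.0806] [-9.39119579e-01 -3.02669617e-01  1.89982879e+00 -4.63474048e-05
  1.54457630e+00 -4.73180158e-01] [ 0.33451719 -0.25416209  0.29940093]
```

Emit:
move_arm([
  [0.08,0.011,-0.001,0,0,-0.02],
  [0.16,0.022,-0.001,0,0,-0.04],
  [0.24,0.033,-0.001,0,0,-0.06],
  [0.32,0.044,-0.001,0,0,-0.08],
  [0.4,0.055,-0.001,0,0,-0.081],
  [0.48,0.066,-0.001,0,0,-0.081],
  [0.56,0.077,-0.001,0,0,-0.081],
  [0.642,0.087,-0.001,0,0,-0.081],
])

```text
time_s: 1.7
position: [0.5559, 0.0656, 0.2998]
ee_rot: [0.779, 0.627, -0.0, -0.0]
force: [0.6, -1.5, 1.3]
width: 1.0
finger_force: 0.0
```

Emit:
move_arm([
  [0,0,0,0,0,0],
  [0,0,0,0,0,0],
  [0,0,0,0,0,0],
  [0,0,0,0,0,0],
  [0,0,0,0,0,0],
  [0,0,0,0,0,0],
  [0,0,0,0,0,0],
  [0,0,0,0,0,0],
])

```text
time_s: 2.5
position: [0.5552, 0.0635, 0.3004]
ee_rot: [0.779, 0.627, 0.0, 0.0]
force: [0.2, 0.6, -0.3]
width: 1.002
finger_force: 0.0
```

```bash
python3 - <<'E'
from h import *
s=r.state();i=r.capture("wrist")[:,:,::-1];cv2.imwrite("pics/w1.png",i)
print(s['qpos'],where([.5016,-.0348,-1.7834]),s['position'].tolist(),s['ee_rot'].tolist())
cv2.imwrite("pics/w1s.png",cv2.resize(i,(800,500),interpolation=cv2.INTER_CUBIC))
E
```

```text
[-1.02348803e-01  7.83003631e-02  1.54855694e+00  3.14515918e-05
  1.51452993e+00  1.13892434e-01] [-0.1075  0.0317  0.3004] [0.5552332939647379, 0.06351366019093797, 0.30040734201617925] [0.7792822449114264, 0.6266730981697601, 8.408381965525326e-05, 6.10412382845713e-05]
```

View pics/w1s.png

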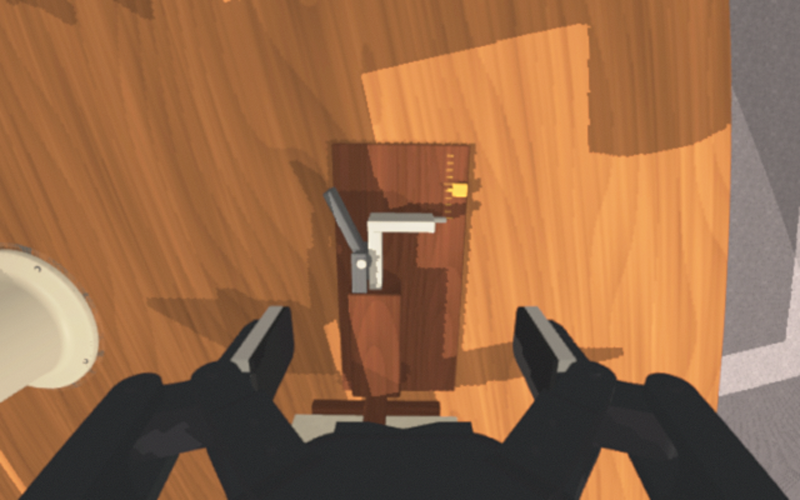

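The wrist view shows the index at about (460,190), the pointer end (446,221), pivot (361,265) and lever tip (330,192). I'll enlarge it for exact pixels.

```bash
python3 - <<'E'
import cv2
i=cv2.imread("pics/w1.png")[110:240,250:390]
cv2.imwrite("pics/w1c.png",cv2.resize(i,None,fx=4.6*1,fy=4.6,interpolation=cv2.INTER_CUBIC)); print(i.shape)
E
```

```text
(130, 140, 3)
```

View pics/w1c.png

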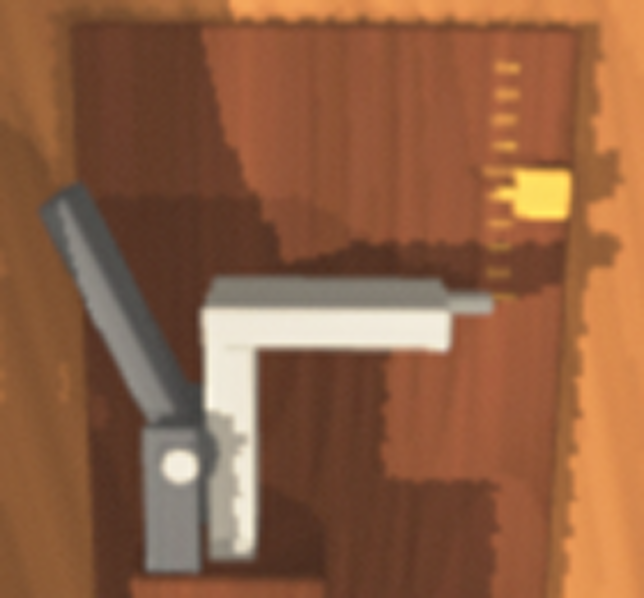

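```bash
python3 - <<'E'
from h import *
s=dict(position=np.array([0.5552332939647379, 0.06351366019093797, 0.30040734201617925]),ee_rot=[0.7792822449114264, 0.6266730981697601, 8.408381965525326e-05, 6.10412382845713e-05])
c=cam("wrist",s)
o=lambda a:np.array([250,110])+(np.array(a)+.5)/4.6-.5
P=np.array([(-160,-50,8),(-160,105,8),(-76,80,17),(-35,-14,56),(-70,65,50),(-82,65,50),(-82,-7,50),(0,-30,58),(0,30,58)])/1e3
p,res=fit(c,P,o([(72,24),(580,24),(494,303),(180,466),(449,350),(449,310),(203,308),(132,577),(324,577)]),[.5,-.035,-1.78])
print(p,res.tolist())
a=W2E(p,ray(c,o([(497,191),(494,303)]),.017));print("idx,pointer",a,a[0]-a[1]);t=W2E(p,ray(c,o([(64,190)]),.047));print("tip",t)
q=[.5016,-.0348,-1.7834]
print(delta(p,[-.058,-.009,.12]),where(p))
E
```

```text
[ 0.50125922 -0.03299544 -1.7963895 ] [[-0.7, -0.4], [0.1, 0.6], [-0.7, -0.2], [0.0, 0.1], [0.3, -0.2], [0.6, -0.2], [-0.1, -0.2], [-0.6, 0.1], [1.0, 0.5]]
idx,pointer [[-0.11104911  0.08055958  0.017     ]
 [-0.07576461  0.08108913  0.017     ]] [-0.0352845  -0.00052955  0.        ]
tip [[-0.11529031 -0.04621041  0.047     ]]
[-0.0797 -0.0675  0.3006  0.     -0.      0.003 ] [-0.1062  0.031   0.3004]
```

```bash
sed -i '$a p=[.50126,-.0330,-1.7964]' h.py; python3 - <<'E'
from h import *
print(delta(p,[-.05,-.009,.12]),delta(p,[-.05,-.009,.018]))
E
```

```text
[-0.093  -0.0676  0.3006  0.     -0.      0.003 ] [-0.093  -0.0676  0.4706  0.     -0.      0.003 ]
```

Emit:
move_arm([
  [-0.02,-0.015,0.06,0,0,0.003],
  [-0.04,-0.03,0.12,0,0,0.003],
  [-0.06,-0.045,0.18,0,0,0.003],
  [-0.08,-0.06,0.24,0,0,0.003],
  [-0.093,-0.068,0.28,0,0,0.003],
  [-0.093,-0.068,0.3,0,0,0.003],
  [-0.093,-0.068,0.3,0,0,0.003],
  [-0.093,-0.068,0.3,0,0,0.003],
])

```text
time_s: 3.35
position: [0.5048, 0.018, 0.1216]
ee_rot: [0.782, 0.623, 0.001, 0.001]
force: [0.6, 0.4, 0.1]
width: 1.003
finger_force: 0.0
```

```bash
python3 - <<'E'
from h import *
print(where(p),delta(p,[-.05,-.009,.018]))
s=r.state();i=r.capture("wrist")[:,:,::-1];cv2.imwrite("pics/w2.png",i)
print(s['position'].tolist(),s['ee_rot'].tolist())
E
```

```text
[-0.0505 -0.008   0.1216] [-9.000e-04 -2.100e-03  1.727e-01  7.000e-04 -1.000e-04  2.000e-04]
[0.504786313325357, 0.018014274334239862, 0.12163583742433737] [0.7820342870352585, 0.623234344294175, 0.0007973275639723876, 0.000830820209416828]
```

View pics/w2.png

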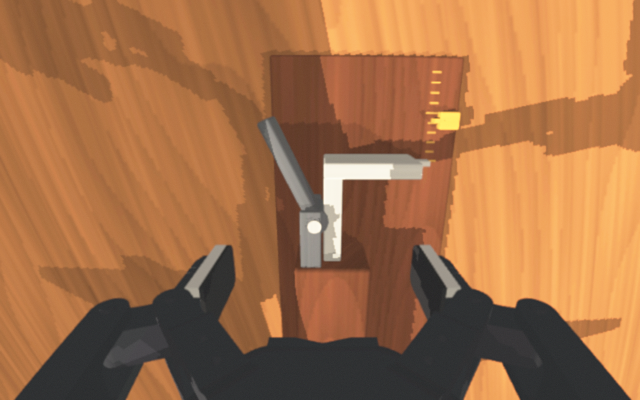

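Fingers (about x 222 and 422) straddle the bar (332,215) and lever, foot ahead at row ~167, index nose (434,121). Descend.

Emit:
move_arm([
  [-0.001,-0.002,0.03,0,0,0],
  [-0.001,-0.002,0.06,0,0,0],
  [-0.001,-0.002,0.09,0,0,0],
  [-0.001,-0.002,0.12,0,0,0],
  [-0.001,-0.002,0.15,0,0,0],
  [-0.001,-0.002,0.172,0,0,0],
  [-0.001,-0.002,0.172,0,0,0],
  [-0.001,-0.002,0.172,0,0,0],
])

```text
time_s: 4.2
position: [0.503, 0.0176, 0.0179]
ee_rot: [0.782, 0.623, 0.0, 0.001]
force: [0.4, 0.3, 0.1]
width: 0.999
finger_force: 0.0
```

```bash
python3 - <<'E'
from h import *
s=r.state();print(where(p),s['force'],delta(p,[-.088,-.009,.018]))
i=r.capture("wrist")[:,:,::-1];cv2.imwrite("pics/w3.png",i)
c=cam("wrist",s);print(proj(c,E2W(p,np.array([[-76,80,17],[-111.3,80,17],[-70,65,50],[-70,7,50],[-35,-14,56]])/1e3)).round(1).tolist())
E
```

```text
[-0.0497 -0.0096  0.0179] [0.37050877 0.31289285 0.12810241] [ 0.0638  0.001  -0.0001  0.0004 -0.      0.0002]
[[499.0, 201.3], [510.8, 131.1], [505.0, 241.3], [364.3, 242.5], [312.3, 324.3]]
```

View pics/w3.png

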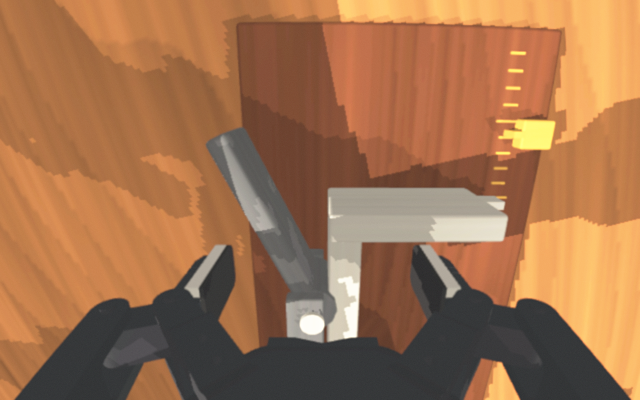

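Nose tip (506,134), pointer end (503,204): 35 mm to draw, in agreement. Pull slowly to near, then measure.

Emit:
move_arm([
  [0.008,-0.001,0,0,0,0],
  [0.016,-0.002,0,0,0,0],
  [0.024,-0.002,0,0,0,0],
  [0.032,-0.002,0,0,0,0],
  [0.04,-0.002,0,0,0,0],
  [0.05,-0.002,0,0,0,0],
  [0.058,-0.002,0,0,0,0],
  [0.065,-0.002,0,0,0,0],
])

```text
time_s: 5.05
position: [0.5102, 0.0561, 0.0173]
ee_rot: [0.782, 0.623, 0.0, 0.0]
force: [0.9, -5.1, 2.0]
width: 1.003
finger_force: 2.3
```

```bash
python3 - <<'E'
from h import *
s=r.state();print(where(p),s['force'])
i=r.capture("wrist")[:,:,::-1];cv2.imwrite("pics/w4.png",i)
c=cam("wrist",s)
x=np.arange(-.12,-.09,.005);print(proj(c,E2W(p,np.c_[x,x*0+.08,x*0+.017])).round(1).tolist())
i=i[110:310,180:540]
cv2.imwrite("pics/w4c.png",cv2.resize(i,None,fx=2.2,fy=2.2,interpolation=cv2.INTER_CUBIC))
E
```

```text
[-0.0889 -0.0113  0.0173] [ 0.91419208 -5.12354714  1.98970324]
[[504.5, 192.7], [502.8, 202.1], [501.1, 211.3], [499.4, 220.4], [497.8, 229.3], [496.1, 238.1]]
```

View pics/w4c.png

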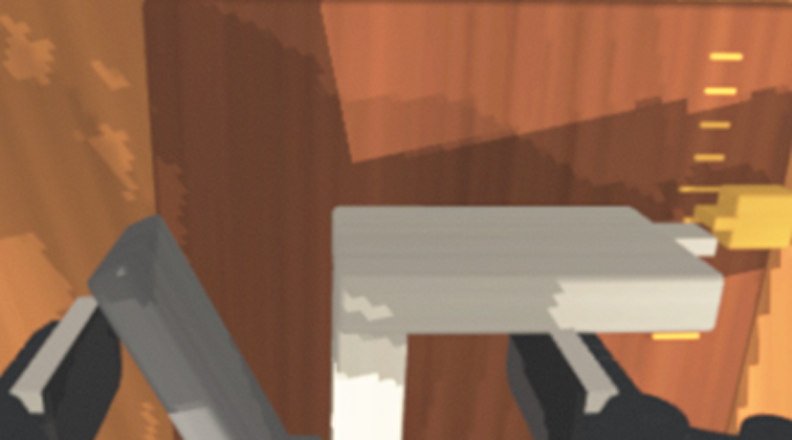

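Pointer end is at crop (715,239), nose tip about (695,213): ~6 mm short, as the 35 mm figure also predicts. Lever still open. Draw 5 to 6 mm further.

Emit:
move_arm([
  [0.003,0,0,0,0,0],
  [0.006,0,0,0,0,0],
  [0.009,0,0,0,0,0],
  [0.009,0,0,0,0,0],
  [0.009,0,0,0,0,0],
  [0.009,0,0,0,0,0],
  [0.009,0,0,0,0,0],
  [0.009,0,0,0,0,0],
])

```text
time_s: 5.9
position: [0.5108, 0.0611, 0.017]
ee_rot: [0.782, 0.623, -0.0, -0.0]
force: [0.9, -4.5, 2.3]
width: 1.001
finger_force: 2.1
```

```bash
python3 - <<'E'
from h import *
s=r.state();print(where(p),s['force'])
i=r.capture("wrist")[:,:,::-1];cv2.imwrite("pics/w5.png",i)
c=cam("wrist",s)
x=np.arange(-.12,-.09,.005);print(proj(c,E2W(p,np.c_[x,x*0+.08,x*0+.017])).round(1).tolist())
a=cv2.resize(i[180:280,440:560],None,fx=4.6,fy=4.6,interpolation=cv2.INTER_CUBIC)
b=cv2.resize(i[160:330,200:330],None,fx=1.8,fy=1.8,interpolation=cv2.INTER_CUBIC)
b=cv2.copyMakeBorder(b,0,a.shape[0]-b.shape[0],0,0,cv2.BORDER_CONSTANT)
cv2.imwrite("pics/w5c.png",np.hstack([a,b]))
E
```

```text
[-0.0938 -0.0118  0.017 ] [ 0.93383811 -4.5082362   2.32432839]
[[504.2, 202.2], [502.5, 211.5], [500.8, 220.6], [499.1, 229.5], [497.4, 238.3], [495.8, 246.8]]
```

View pics/w5c.png

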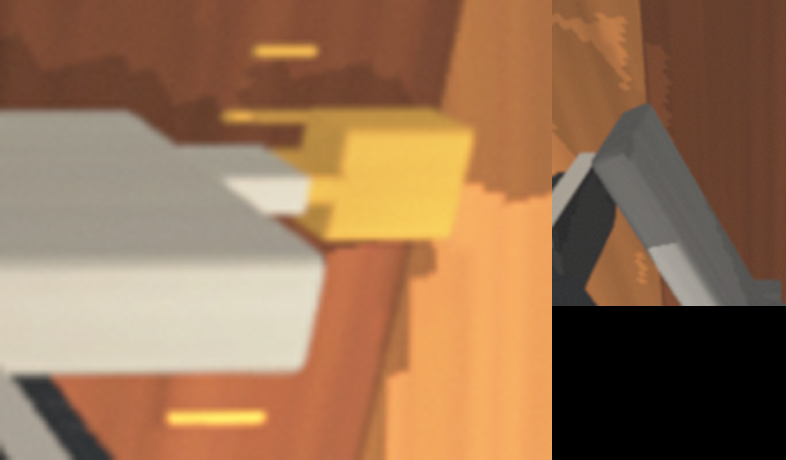

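Pointer top is centred at crop row ~195 and the nose at ~191 (about 0.5 mm), lever still open, hook force 4.5 N: step 1 is held. Now close, re-centring on bar plus shut lever.

Emit:
move_arm([
  [0.001,0.003,0,0,0,0],
  [0.001,0.006,0,0,0,0],
  [0.001,0.009,0,0,0,0],
  [0.001,0.011,0,0,0,0],
  [0.001,0.011,0,0,0,0],
  [0.001,0.011,0,0,0,0],
  [0.001,0.011,0,0,0,0],
  [0.001,0.011,0,0,0,0],
], jaw=1, squeeze=25)

```text
time_s: 6.75
position: [0.5168, 0.0606, 0.0171]
ee_rot: [0.782, 0.623, -0.001, -0.001]
force: [-3.1, -3.0, 6.6]
width: 0.29
finger_force: 28.4
```

```bash
python3 - <<'E'
from h import *
s=r.state();print(where(p),s['force'],s['width']*85,s['finger_force'])
i=r.capture("wrist")[:,:,::-1];cv2.imwrite("pics/w6.png",i)
cv2.imwrite("pics/w6c.png",cv2.resize(i[160:340,240:560],None,fx=2.5,fy=2.5,interpolation=cv2.INTER_CUBIC))
E
```

```text
[-0.0947 -0.0058  0.0171] [-3.07691619 -2.96213196  6.59132357] 24.62713218436578 28.410978242754936
```

View pics/w6c.png

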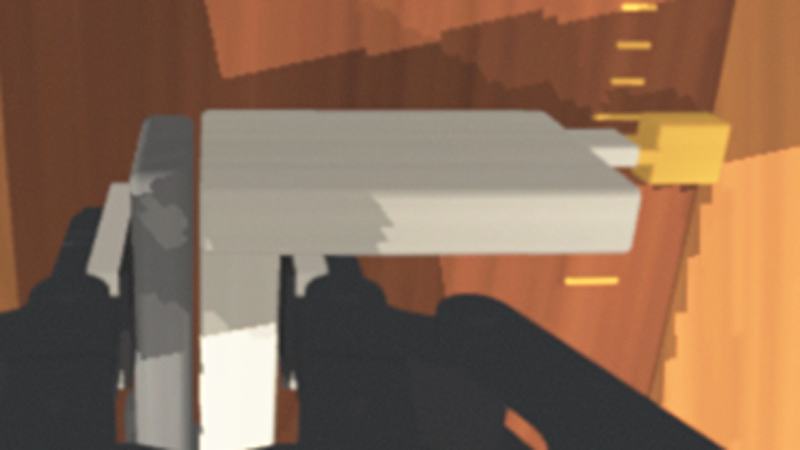

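The lever lies parallel to the bar with a uniform gap (crop x ~197), and pointer end (635,157) is level with the nose (650,157). Opening is about 25 mm with 28 N grip. Let it settle.

Emit:
move_arm([
  [0,0,0,0,0,0],
  [0,0,0,0,0,0],
  [0,0,0,0,0,0],
  [0,0,0,0,0,0],
  [0,0,0,0,0,0],
  [0,0,0,0,0,0],
  [0,0,0,0,0,0],
  [0,0,0,0,0,0],
])

```text
time_s: 7.6
position: [0.5168, 0.0606, 0.0171]
ee_rot: [0.782, 0.623, -0.001, -0.001]
force: [-2.6, -3.1, 6.8]
width: 0.29
finger_force: 28.4
```

```bash
python3 - <<'E'
from h import *
s=r.state();print(where(p),s['force'],s['width']*85,s['finger_force'])
print(r.hand_in())
E
```

```text
[-0.0947 -0.0058  0.0171] [-2.6421749  -3.14572394  6.7876731 ] 24.679058439770234 28.409161940217018
the job is handed in; nothing more can be done
None
```

I drew the leg about 35 mm out to the index, shut the lever against it while holding, and handed in at 7.6 s still gripping (28 N). In the last picture the pointer was level with the index and the lever lay parallel to the bar. No verdict came back from the hand-in.

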